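# Feed a vial rack through a spring-gated chute

### The job

Push the white vial rack along the chute, past the spring gate, until it is fully home against the end stop. To let it by, press the gate's treadle down with one fingertip and keep it down while another finger pushes the rack, so that the gate never comes down on or bumps the rack or its vials; then let the gate fall shut behind the rack. Only press and push: lift nothing, keep the vials standing in the rack, and do not disturb the things around the chute.

Things in the scene. Friction and masses are not known exactly. Their poses are not given: they have to be found in the camera images.
- chute: Fixed aluminium channel on the worktop. Origin: on the worktop, under the centre line, in the gate's plane. +x = way the rack travels (about to robot's right), +y = across, away from robot, z up. Floor 3 mm thick, x -217 to +107 mm. Walls 4 mm thick, inner faces y = +-28 mm, 22 mm high. Three bearing posts (8 mm square, 50 mm high) at y = -37, x = -211, -75, +40 mm carry the gate's shaft.
- end_stop (a point): Middle of the chute's end stop face: chute x = +99, y = 0, z = 20 mm. The stop is an upright plate across the chute, 64 mm wide, 40 mm high.
- gate (a joint): Angle (rad) of the spring gate with its treadle: one rigid piece on a shaft parallel to chute x, at chute y = -37, z = 46 mm. 0 = shut (spring), 1.0 = limit, fully open. From 0.60 up it clears the rack; aim for about 0.8. Pressing the treadle down opens it; holding takes about 3 to 6 N; released, it shuts by itself. The rack cannot push it open.
- treadle (a point): Top centre of the treadle: grey ribbed plate 28 mm wide, chute x -215 to +30 mm, on the robot's side, fixed to the gate. Shut: centre at chute y -67, z 59 mm, leaning 0.36 rad down towards the chute. A 12 mm thick fingertip centred at chute y = -70 gives 0.8 rad with its tip 35 mm above the worktop (0.55 at 43, 1.0 at 29 mm). May be pressed, and slid along, anywhere on its length.
- gate_leaf (a point): Middle of the lower end of the gate's dark steel leaf (4 mm thick, 11 mm wide). Shut, it hangs in the rack's way at chute x = 0, y -15 to -4, z 42 to 64 mm. It rises and swings to the robot's side as the gate opens; at 0.8 rad leaf and arm fill chute y -51 to -10 mm at x = 0, up to 86 mm above the worktop: keep fingers out of that.
- rack: Loose white plastic vial rack, 90 mm long (x), 52 wide (y), about 0.2 kg, between the chute's walls, at first before the gate. Origin: centre of its underside, 3 mm above the worktop; axes as the chute's. End plates: outer faces x = +-45 mm, 50 mm high. Home against the end stop its origin is at chute x = +54 mm and the gate shuts just behind the rear end plate, beside the lug.
- lug (a point): Middle of the rear face of the rack's push lug, a block on the rear end plate: rack x -65 to -45, y +3 to +23, z 14 to 50 mm (this point: -65, 13, 32). A finger pushing here, on the far side of the centre line, never needs to pass the gate's plane.
- vial_0: Small screw-cap vial with black cap, 15 mm thick, 46 mm high, standing loose in a hole of the rack. Origin: centre of its foot; z up.
- vial_1: Same as vial_0, in another hole of the rack.
- vial_2: Vial with white cap, 17 mm thick, 52 mm high, in a far-side hole of the rack. Origin: centre of its foot.
- vial_4: Bystander: larger vial with white cap, 27 mm thick, 73 mm high, standing loose beyond the chute. Origin: centre of its foot.
- petri_dish_b: Bystander: clear round dish, 60 mm across, 14 mm high, loose beyond the chute. Origin: centre of its underside.
- vial_3: Bystander: vial with green cap, 22 mm thick, 58 mm high, standing loose on the robot's side of the chute near its end stop. Origin: centre of its foot.

How it is judged:
On the way, in this order (a step that is already met when the one before it is completed fails the run):
1. a finger holds the treadle down and the gate is open, the rack still before it (value of joint gate above 0.45 rad and contact force between the fingers and gate above 0.3 N and x of rack in the frame of chute below -0.046 m), for 0.2 s.
2. the rack is passing the gate while one finger still holds the treadle down and a finger pushes the rack (value of joint gate above 0.45 rad and contact force between the fingers and gate above 0.3 N and contact force between the fingers and rack above 0.1 N and x of rack in the frame of chute between -0.03 and 0.04 m), for 0.1 s.
At the end, for the whole second after the job is handed in: The rack stands flat in the chute within 4.5 mm of the end stop and at rest, the gate is shut behind it (under 0.06 rad), and the three vials stand upright in the rack (x of rack in the frame of chute between 0.0495 and 0.058 m and value of joint gate below 0.06 rad and z of rack in the frame of chute below 0.006 m and angle between rack's own z axis and vertical below 0.05 rad and linear speed of rack below 0.01 m/s and angle between each of vial_0, vial_1, vial_2's own z axis and vertical below 0.25 rad and z of each of vial_0, vial_1, vial_2 in the frame of rack below 0.009 m and horizontal distance between each of vial_0, vial_1, vial_2 and rack below 0.036 m); the robot touches nothing.
It fails at once if the gate presses on or is bumped by the rack or a vial (over 1 N) (contact force between gate and rack above 1 N or contact force between gate and vial_0 above 1 N or contact force between gate and vial_1 above 1 N or contact force between gate and vial_2 above 1 N).
It fails at once if the rack is lifted (over 8 mm) or tipped (z of rack in the frame of chute above 0.011 m or angle between rack's own z axis and vertical above 0.2 rad).
It fails at once if a vial is lifted out of the rack or tipped (z of any of vial_0, vial_1, vial_2 in the frame of rack above 0.012 m or angle between any of vial_0, vial_1, vial_2's own z axis and vertical above 0.35 rad).
It fails at once if a bystander is moved by more than 15 mm or tipped (distance of any of vial_4, petri_dish_b, vial_3 from where it was at the start of the episode above 0.015 m or angle between any of vial_4, petri_dish_b, vial_3's own z axis and vertical above 0.3 rad).
It also fails if it takes over 35 s, if anything falls off the work surface, if the arm or the gripper's body presses on something with over 40 N, if the wrist force passes 120 N, or if a joint passes its speed limit or range.

### The arm

A 6-joint arm with a two-finger parallel gripper is mounted at the origin on a cart in front of the work surface, level with it; the furniture and walls round the work are solid. World frame = base frame: x ahead of the robot, y to its left, z up, the work surface at z = 0. Lengths are in m, angles in rad, forces in N, time in s.
With the tool pointing down it reaches from about 0.425 to 0.95 m from the base axis. Payload 3.5 kg.
Tool frame: the origin (TCP) lies midway between the tips of the shut fingers; the grasp point (between the pads) lies 19 mm behind it (grasp_offset is the distance from the TCP to the grasp point, in m); z points along the fingers, y is the line along which they close (so a half turn about z gives the same grasp; the last joint's range is limited). The gripper opens to 85 mm and grips with 20 to 120 N. Pads are 22 mm wide; open, the fingers measure 114 mm over their backs; the gripper's body (76 mm by 85 mm) begins 54 mm behind the grasp point. The pads swing forward as they close: fully open they stand 13 mm farther back than shut.
Start: joints at [1.054, 0.286, 1.577, -0, 1.279, -0.15], TCP at [0.242, 0.63, 0.231] pointing down, gripper open.
Joint ranges: [-2.77, 2.77], [-0.9, 2.22], [0.21, 2.48], [-1.53, 4.67], [0.24, 2.81], [-2.84, 2.84]. Speed limits (rad/s): [2.79, 2.79, 3.14, 3.14, 3.14, 3.14].

### API

Orientations are given as a unit quaternion [w, x, y, z].
In Python, from bench import state, grab_frame, camera_model, sign_off, grasp_offset gives the robot as it stands.
- The arm moves only by the tool step_arm, never from a script. Its argument "series" is one flat list of numbers, 7 for each row, row after row: the shift along the tool's x, y, z in m, then the turn, a rotation vector about the tool's x, y, z in degrees, then the closure, from 0 (fully open) to 1 (shut). A call has 1 to 20 rows; each row shifts and turns the commanded pose from where the row before left it, along the tool's axes as they then stand; what a row does not reach is not made up. A row lasts 1/8 s, in which the tool goes at most 62.5 mm and 10.7 degrees, less where a joint would pass 70% of its speed; a pose out of reach is approached as far as the arm can. A call with a gripper value outside its range is refused whole. The fingers move at their own pace and stop on an object; the grip force is fixed at half the most. Time passes only in rows, so rows that do not move let the fingers close. It gives the time, the measured TCP pose, the force, the opening and the grip force at its end, in the units of the state.
- state(): the state, without advancing time (a new reading comes with each control period).
- grab_frame(name): name is "side" or "top" or "wrist"; returns the picture (480x640x3 uint8, red, green, blue); there is no depth.
- camera_model(name): a dict with "mtx" (3x3 intrinsics, pixels), "R" (3x3) and "t" (3): a world point X has camera coordinates R X + t; the wrist camera has in their place "mount" (4x4, takes a point from camera to tool coordinates, whose origin is the TCP and whose axes are the flange's). Camera axes: x right, y down, z forward; pixel columns grow to the right and rows downward; lengths in m; the calibration is good to about 2 mm. A picture is of the moment at which its call begins: read the wrist's pose just before it. camera_model takes no time and is no camera call.
- sign_off(): hands the job in; it is judged then, once.
The state is a dict: "time": time; "joints": joint angles; "qvel": joint speeds; "joint_torque": joint torques, N m; "position": TCP position; "orientation": TCP orientation; "contact_force": force on the tool from outside, world axes, zero at the start; "ft_torque": the same for the moment, N m; "finger_gap": opening from 0.0 (shut) to 1.0 (fully open); "grip_force": force on a finger pad.
Only numpy, scipy, OpenCV 4.12 (cv2) and the standard library are available. Lean on these libraries where they do the work, as an engineer would, in place of code of your own. Each camera call takes 0.05 s, during which the arm holds its last target. There are 200 camera calls.

## Working session

There is one attempt and no reset: what is moved stays moved. The work goes in short steps, Python scripts to look and compute and a tool call to move; the robot and the scene stay as the last step left them, time stands still between calls to the robot, and variables do not carry over. Pictures are saved under pics/ and viewed, at most 10 in all, crops included, and the job is handed in when it is done.

Besides the shell and the picture viewer there is one more tool, called after ">>>" as name(argument=value, ...), one argument or row to a line, values as JSON. step_arm: Moves the arm, as the interface text tells. Its arguments: {"type":"object","properties":{"series":{"type":"array"}},"required":["series"]}

```bash
mkdir -p pics
python3 - <<'E'
from bench import *
import cv2,numpy as np
s=state();print(s)
for n in("top","side"):
    f=grab_frame(n);cv2.imwrite(f"pics/{n}0.png",f[...,::-1]);m=camera_model(n);print(n,np.array(m["mtx"]).round(1).tolist(),np.array(m["R"]).round(3).tolist(),np.array(m["t"]).round(3).tolist())
print(grasp_offset if not callable(grasp_offset) else grasp_offset())
E
```

```text
{'time': 0.0, 'joints': array([ 1.05398712e+00,  2.87194134e-01,  1.57816004e+00,  5.90515229e-06,
        1.27858346e+00, -1.49998626e-01]), 'qvel': array([-1.31290123e-03,  3.77028599e-04, -1.31272156e-03,  2.66492565e-03,
        8.84293057e-05, -4.02789789e-05]), 'joint_torque': array([-9.32484340e-06, -4.05968285e+01, -2.92627680e+01, -1.44258938e-04,
        5.75214304e-03,  9.15890467e-06]), 'position': array([0.24172956, 0.62954004, 0.22993737]), 'orientation': array([-3.86381145e-04,  1.82379518e-01,  9.83227510e-01, -1.10699953e-03]), 'contact_force': array([-0.3053533 , -0.30793829, -0.5546731 ]), 'ft_torque': array([0.04408593, 0.02286478, 0.01182363]), 'grip_force': 0.0, 'finger_gap': 1.0009040872973152}
top [[461.2, 0.0, 319.3], [0.0, 461.2, 241.9], [0.0, 0.0, 1.0]] [[-0.018, -1.0, 0.018], [-0.998, 0.017, -0.064], [0.063, -0.019, -0.998]] [0.121, 0.572, 0.898]
side [[611.9, 0.0, 320.3], [0.0, 611.9, 242.7], [0.0, 0.0, 1.0]] [[-0.97, -0.243, 0.005], [-0.134, 0.517, -0.845], [0.203, -0.821, -0.534]] [0.571, 0.097, 0.856]
0.0187
```

View pics/top0.png

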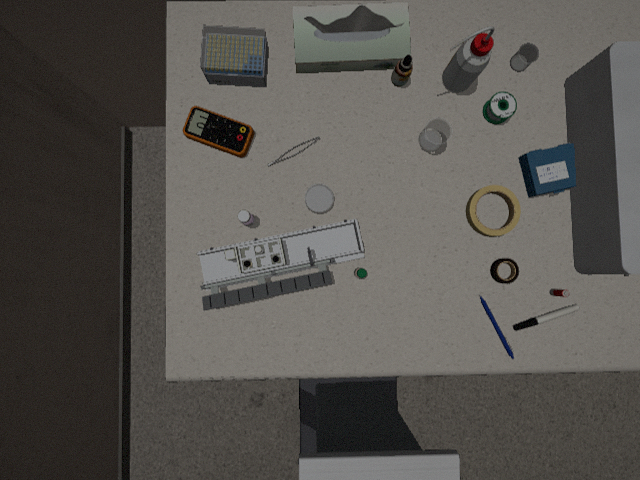

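View pics/side0.png

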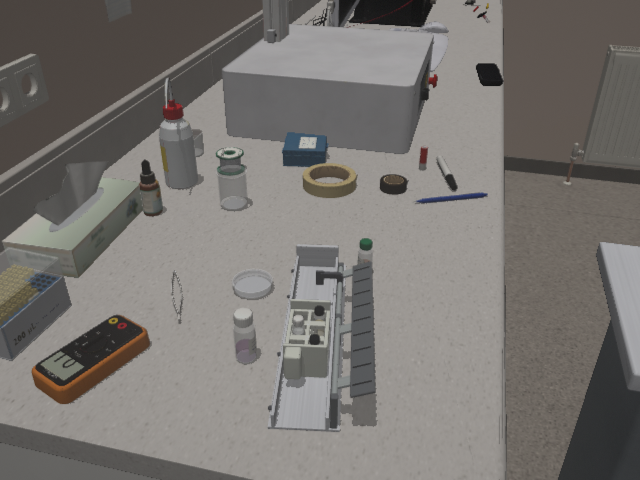

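The top view shows the chute from about (200,268) to (362,240), with the rack at about (262,255), the treadle at (203..333, 290) and the green vial_3 at (361,272). The side view shows the same layout. I'll enlarge both to get accurate corners.

Run:
```python
import cv2
a=cv2.imread("pics/top0.png")[200:320,190:380];cv2.imwrite("pics/topc.png",cv2.resize(a,None,fx=4.2,fy=4.2,interpolation=cv2.INTER_CUBIC))
a=cv2.imread("pics/side0.png")[235:435,220:420];cv2.imwrite("pics/sidec.png",cv2.resize(a,None,fx=3,fy=3,interpolation=cv2.INTER_CUBIC))
```

```text
(no output)
```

View pics/topc.png

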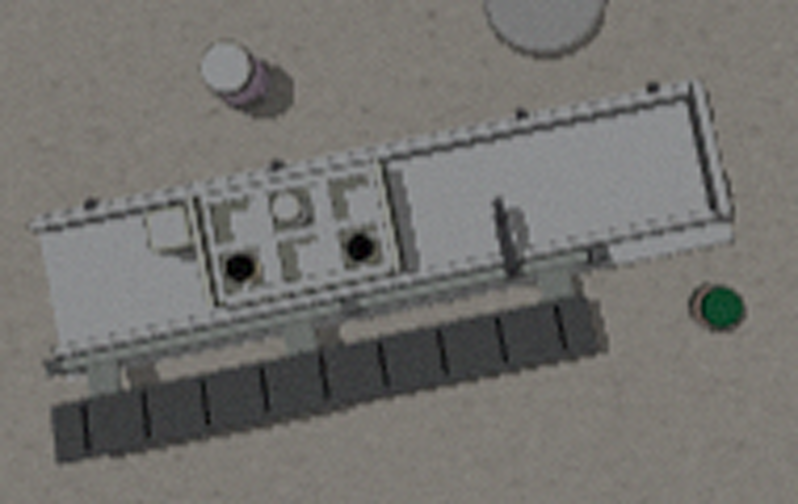

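View pics/sidec.png

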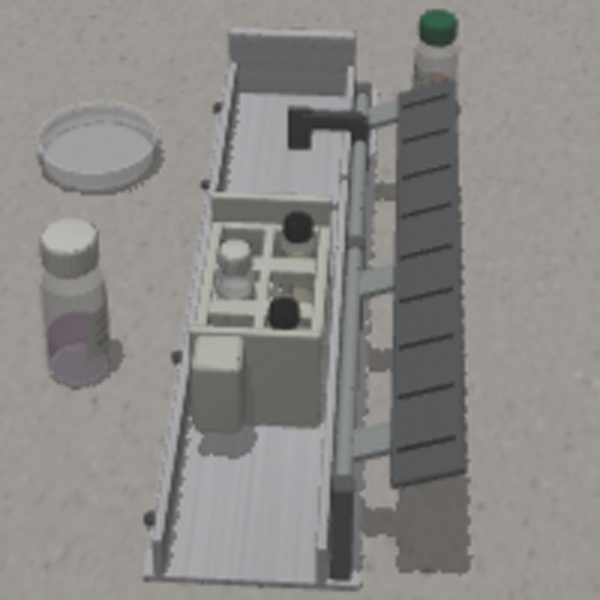

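```bash
cat > h.py <<'E'
import numpy as np
from bench import camera_model
from scipy.optimize import least_squares
M={n:{k:np.array(v) for k,v in camera_model(n).items() if k in("mtx","R","t")} for n in("top","side")}
def proj(n,X):
    m=M[n];c=m["mtx"]@(m["R"]@X+m["t"]);return c[:2]/c[2]
def px(n,p): return np.array(p)/4.2+[190,200] if n=="top" else np.array(p)/3+[220,235]
def T(q,p):
    c,s=np.cos(q[2]),np.sin(q[2]);return np.array([q[0]+c*p[0]-s*p[1],q[1]+s*p[0]+c*p[1],p[2]])
E
python3 - <<'E'
from h import *
C=[("top",(57,462),(-215,-80.1,63.9)),("top",(52,408),(-215,-53.9,54.1)),("top",(33,222),(-217,32,22)),
("side",(147,578),(-217,32,0)),("side",(228,32),(107,32,40)),("side",(355,34),(107,-32,40)),
("side",(390,484),(-215,-53.9,54.1)),("side",(466,470),(-215,-80.1,63.9)),("side",(397,92),(30,-53.9,54.1)),("side",(455,82),(30,-80.1,63.9)),("top",(702,85),(107,32,40)),("top",(735,215),(107,-32,40))]
def fit(C,x0):
    f=lambda q:np.concatenate([proj(n,T(q,np.array(X)/1e3))-px(n,p) for n,p,X in C])
    r=least_squares(f,x0,loss="soft_l1");print(r.x.round(4));print(r.fun.reshape(-1,2).round(1).tolist());return r.x
q=fit(C,[0.6,0.15,-1.4])
R=[("side",(190,332),(-45,26,53)),("side",(325,333),(-45,-26,53)),("side",(212,195),(45,26,53)),("side",(192,368),(-65,23,53)),("side",(242,370),(-65,3,53)),("top",(190,197),(-45,26,53)),("top",(216,305),(-45,-26,53)),("top",(378,160),(45,26,53)),("top",(402,270),(45,-26,53))]
r=fit(R,[0.6,0.2,-1.4])
d=r-q;c,s=np.cos(q[2]),np.sin(q[2]);print("rack in chute",c*d[0]+s*d[1],-s*d[0]+c*d[1],d[2])
for n,p in dict(treadle=(-215,-70,35),lug=(None,13,35)).items():
    if p[0] is not None: print(n,T(q,np.array(p)/1e3))
E
```

```text
[ 0.5658  0.1359 -1.3833]
[[-1.7, 0.5], [-1.9, -0.8], [-2.7, -0.3], [1.6, 0.9], [0.6, -3.4], [0.4, -2.6], [-0.3, -0.2], [-0.3, -1.0], [0.5, -0.4], [0.3, -2.2], [0.1, -1.9], [-0.8, -0.6]]
[ 0.5476  0.227  -1.3821]
[[0.0, -1.1], [-0.6, 0.4], [0.2, -2.3], [0.1, -1.2], [0.9, -1.1], [-2.4, 0.1], [-3.2, 1.3], [-0.6, -0.7], [-0.9, -0.1]]
rack in chute -0.09281147236781656 -0.0009035694630201256 0.001246765329142585
treadle [0.4569128  0.33411771 0.035     ]
```

```bash
cat >> h.py <<'E'
from scipy.spatial.transform import Rotation as Ro
Q=np.array([0.5658,0.1359,-1.3833])
def where():
    from bench import state
    s=state();o=s["orientation"];p=s["position"];d=p[:2]-Q[:2];c,sn=np.cos(Q[2]),np.sin(Q[2])
    print("chute mm",(1e3*np.array([c*d[0]+sn*d[1],-sn*d[0]+c*d[1],p[2]])).round(1),"gap",round(s["finger_gap"],3),"F",np.round(s["contact_force"],2),"t",s["time"])
    return s,Ro.from_quat([*o[1:],o[0]])
def goto(x,y,z):
    s,r=where();W=Ro.from_euler("z",Q[2])*Ro.from_matrix(np.diag([-1.,1,-1]))
    print("turn deg",np.degrees((r.inv()*W).as_rotvec()).round(2),"shift in final axes mm",(1e3*W.inv().apply(T(Q,np.array([x,y,z])/1e3)-s["position"])).round(1))
E
python3 -c "
from h import *
goto(-183,-28,120)"
```

```text
chute mm [-545.4 -226.3  230.1] gap 1.0 F [0.13 0.44 0.25] t 0.1
turn deg [-1.200e-01  4.000e-02  5.824e+01] shift in final axes mm [-362.4  198.3  110.1]
```

>>> step_arm(
  series=[0,0,0,0,0,9.7,0.16,0,0,0,0,0,9.7,0.16,0,0,0,0,0,9.7,0.16,0,0,0,0,0,9.7,0.16,0,0,0,0,0,9.7,0.16,0,0,0,0,0,9.7,0.16,-0.036,0.02,0.008,0,0,0,0.16,-0.036,0.02,0.008,0,0,0,0.16,-0.036,0.02,0.008,0,0,0,0.16,-0.036,0.02,0.008,0,0,0,0.16,-0.036,0.02,0.008,0,0,0,0.16,-0.036,0.02,0.008,0,0,0,0.16,-0.036,0.02,0.008,0,0,0,0.16,-0.036,0.02,0.008,0,0,0,0.16,-0.036,0.02,0.008,0,0,0,0.16,-0.036,0.02,0.008,0,0,0,0.16,0,0,0,0,0,0,0.16],
)

```text
time: 2.22
position: [0.5066, 0.3116, 0.1499]
orientation: [-0.0, 0.639, 0.769, -0.001]
contact_force: [-0.4, 0.7, -0.5]
finger_gap: 0.841
grip_force: 0.0
```

Run:
```python
from h import *
from bench import *
import cv2
goto(-183,-28,100)
cv2.imwrite("pics/w1.png",grab_frame("wrist")[...,::-1])
a=grab_frame("side")[180:430,200:500,::-1];cv2.imwrite("pics/s1.png",cv2.resize(a,None,fx=2.4,fy=2.4,interpolation=cv2.INTER_CUBIC))
print(camera_model("wrist"))
```

```text
chute mm [-183.6  -25.4  149.9] gap 0.841 F [-0.44  0.73 -0.53] t 2.225
turn deg [-0.13  0.04 -0.18] shift in final axes mm [-0.6 -2.6 49.9]
{'mtx': array([[429.85371989,   0.        , 321.45269913],
       [  0.        , 429.85371989, 242.65374959],
       [  0.        ,   0.        ,   1.        ]]), 'mount': array([[ 5.11618109e-04, -9.66126951e-01, -2.58066760e-01,
         6.56330085e-02],
       [ 9.99999520e-01,  7.09846224e-04, -6.74955986e-04,
        -1.32011496e-03],
       [ 8.35280884e-04, -2.58066291e-01,  9.66126851e-01,
        -1.43276074e-01],
       [ 0.00000000e+00,  0.00000000e+00,  0.00000000e+00,
         1.00000000e+00]])}
```

View pics/w1.png

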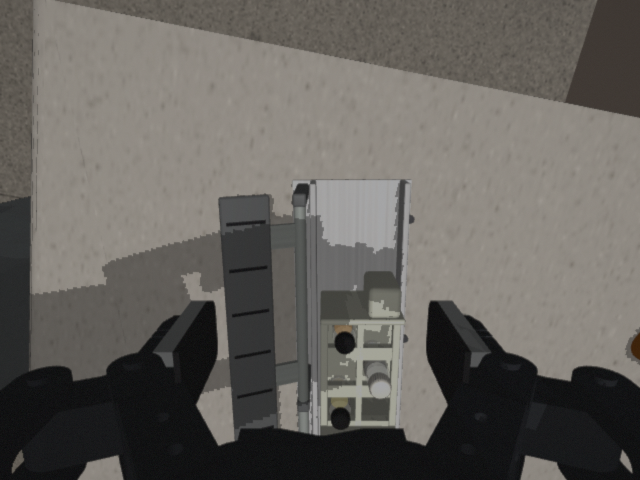

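View pics/s1.png

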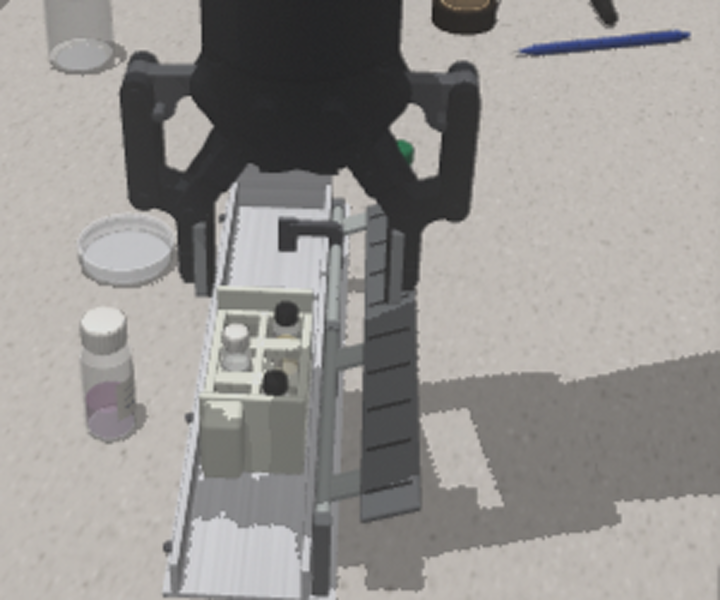

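The wrist view shows the rack with its lug at (382,295), the treadle at (250,310), and the fingertips straddling them at (190,330) and (455,330). The side view agrees, with nothing in the way. Next I descend to just above the treadle.

>>> step_arm(
  series=[0,-0.0026,0.02,0,0,-0.2,0.16,0,0,0.03,0,0,0,0.16,0,0,0.03,0,0,0,0.16,0,0,0.014,0,0,0,0.16,0,0,0,0,0,0,0.16],
)

```text
time: 2.95
position: [0.5018, 0.3135, 0.0557]
orientation: [-0.001, 0.636, 0.772, -0.001]
contact_force: [-0.9, -0.5, 0.4]
finger_gap: 0.842
grip_force: 0.0
```

>>> step_arm(
  series=[0,0,0.003,0,0,0,0.16,0,0,0,0,0,0,0.16],
)

```text
time: 3.2
position: [0.504, 0.3138, 0.0554]
orientation: [0.0, 0.636, 0.772, 0.001]
contact_force: [0.7, 0.6, 0.1]
finger_gap: 0.841
grip_force: 0.0
```

>>> step_arm(
  series=[0,0,0.003,0,0,0,0.16,0,0,0,0,0,0,0.16],
)

```text
time: 3.45
position: [0.5039, 0.3136, 0.0519]
orientation: [0.0, 0.636, 0.771, 0.001]
contact_force: [1.0, -0.1, 0.9]
finger_gap: 0.837
grip_force: 0.4
```

>>> step_arm(
  series=[0,0,0.003,0,0,0,0.16,0,0,0,0,0,0,0.16],
)

```text
time: 3.7
position: [0.5033, 0.3135, 0.0483]
orientation: [-0.0, 0.636, 0.771, 0.0]
contact_force: [-0.4, -0.1, 2.3]
finger_gap: 0.842
grip_force: 1.0
```

>>> step_arm(
  series=[0,0,0.003,0,0,0,0.16,0,0,0,0,0,0,0.16],
)

```text
time: 3.95
position: [0.5031, 0.3134, 0.045]
orientation: [-0.0, 0.636, 0.772, -0.0]
contact_force: [-0.4, 0.2, 2.8]
finger_gap: 0.841
grip_force: 1.1
```

Contact began at TCP z of about 52 mm, so the tip sits about 10 mm above the TCP as expected. Next I press down about 20 mm more.

>>> step_arm(
  series=[0,0,0.005,0,0,0,0.16,0,0,0.005,0,0,0,0.16,0,0,0.005,0,0,0,0.16,0,0,0.005,0,0,0,0.16,0,0,0,0,0,0,0.16,0,0,0,0,0,0,0.16,0,0,0,0,0,0,0.16],
)

```text
time: 4.82
position: [0.5039, 0.3135, 0.0258]
orientation: [0.0, 0.636, 0.772, 0.0]
contact_force: [-0.2, 0.4, 4.5]
finger_gap: 0.84
grip_force: 2.2
```

Run:
```python
from h import *
from bench import *
import cv2
goto(-171,-28,25)
a=grab_frame("side")[180:430,200:500,::-1];cv2.imwrite("pics/s2.png",cv2.resize(a,None,fx=2.4,fy=2.4,interpolation=cv2.INTER_CUBIC))
```

```text
chute mm [-186.   -27.7   25.8] gap 0.84 F [-0.22  0.39  4.47] t 4.825
turn deg [ 0.07 -0.    0.25] shift in final axes mm [-15.   -0.3   0.8]
```

View pics/s2.png

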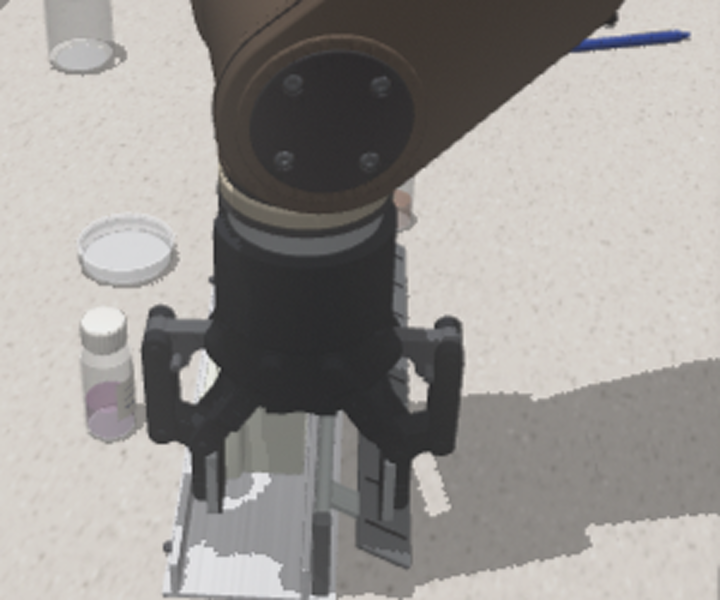

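The treadle is pressed down and the lug finger is behind the lug, with its tip near (215,500). Before sweeping past vial_4 at (110,380), I check how far the outer linkage sits from it.

Run:
```python
from h import *
def ray(n,u):
    m=M[n];o=-m["R"].T@m["t"];d=m["R"].T@np.linalg.inv(m["mtx"])@np.array([*u,1]);r=Ro.from_euler("z",-Q[2])
    return r.apply(o-[Q[0],Q[1],0])*1e3,r.apply(d)
f=lambda p:np.array(p)/2.4+[200,180]
for nm,p in dict(outer=(143,390),bottom=(160,442),tip=(215,512),rtip=(390,515),rout=(460,400)).items():
    o,d=ray("side",f(p));k=(-186-o[0])/d[0];print(nm,(o+k*d).round(1))
for nm,p,z in(("foot",(112,430),3),("capL",(104,322),70)):
    o,d=ray("side",f(p));k=(z-o[2])/d[2];print(nm,(o+k*d).round(1))
o,d=ray("top",px("top",(228,68)));k=(73-o[2])/d[2];print("topcap",(o+k*d).round(1))
o,d=ray("top",px("top",(720,307)));k=(58-o[2])/d[2];print("vial3",(o+k*d).round(1))
```

```text
outer [-186.    43.9   97.6]
bottom [-186.    37.6   66.8]
tip [-186.    13.5   23.7]
rtip [-186.   -68.5   27.1]
rout [-186.   -96.2   99.8]
foot [-112.2   75.3    3. ]
capL [-106.    76.4   70. ]
topcap [-102.9   75.5   73. ]
vial3 [ 90.7 -73.   58. ]
```

>>> step_arm(
  series=[-0.004,0,0,0,0,0.25,0.16,-0.004,0,0,0,0,0,0.16,-0.004,0,0,0,0,0,0.16,-0.004,0,0,0,0,0,0.16,-0.004,0,0,0,0,0,0.16,-0.005,0,0,0,0,0,0.16,-0.006,0,0,0,0,0,0.16,-0.006,0,0,0,0,0,0.16,-0.006,0,0,0,0,0,0.16,-0.006,0,0,0,0,0,0.16,-0.005,0,0,0,0,0,0.16,-0.004,0,0,0,0,0,0.16],
)

```text
time: 6.38
position: [0.5142, 0.256, 0.0253]
orientation: [-0.0, 0.638, 0.77, -0.0]
contact_force: [-2.8, 3.9, 2.9]
finger_gap: 0.841
grip_force: 2.9
```

```bash
python3 -c "
from h import *
goto(-22,-28,25)"
```

```text
chute mm [-127.6  -28.3   25.3] gap 0.841 F [-2.82  3.94  2.87] t 6.375
turn deg [-0.    0.   -0.02] shift in final axes mm [-105.6    0.3    0.3]
```

>>> step_arm(
  series=[-0.004,0,0,0,0,0,0.16,-0.005,0,0,0,0,0,0.16,-0.006,0,0,0,0,0,0.16,-0.006,0,0,0,0,0,0.16,-0.006,0,0,0,0,0,0.16,-0.006,0,0,0,0,0,0.16,-0.006,0,0,0,0,0,0.16,-0.006,0,0,0,0,0,0.16,-0.006,0,0,0,0,0,0.16,-0.006,0,0,0,0,0,0.16,-0.006,0,0,0,0,0,0.16,-0.006,0,0,0,0,0,0.16,-0.006,0,0,0,0,0,0.16,-0.006,0,0,0,0,0,0.16,-0.006,0,0,0,0,0,0.16,-0.004,0,0,0,0,0,0.16,-0.003,0,0,0,0,0,0.16,-0.002,0,0,0,0,0,0.16],
)

```text
time: 8.62
position: [0.5319, 0.1618, 0.0253]
orientation: [-0.0, 0.638, 0.77, -0.0]
contact_force: [-2.4, 4.9, 3.7]
finger_gap: 0.84
grip_force: 3.0
```

Run:
```python
from h import *
from bench import *
import cv2
goto(-22,-28,25)
a=grab_frame("top")[200:320,190:380,::-1];cv2.imwrite("pics/t3.png",cv2.resize(a,None,fx=4.2,fy=4.2,interpolation=cv2.INTER_CUBIC))
```

```text
chute mm [-31.8 -28.4  25.3] gap 0.84 F [-2.45  4.92  3.73] t 8.625
turn deg [-0.02  0.   -0.01] shift in final axes mm [-9.8  0.4  0.3]
```

View pics/t3.png

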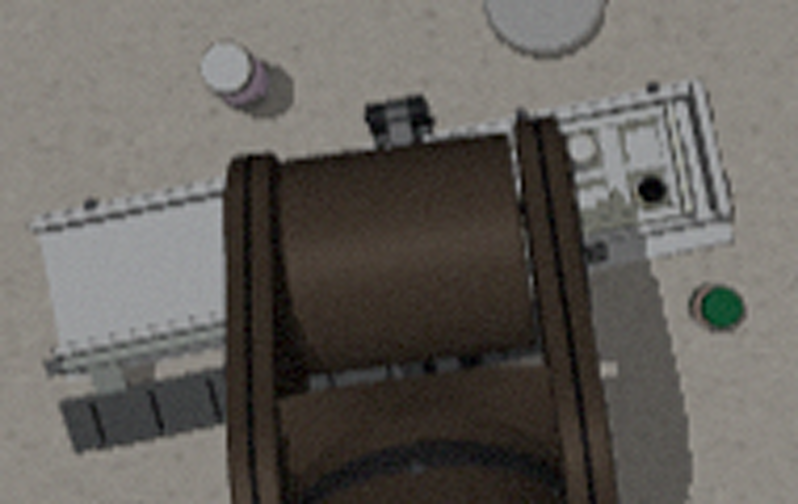

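The rack is nearly home: its front plate is at about (680,165) and the stop at about (705,160), leaving a gap of roughly 9 mm. I finish in small steps and watch for the force to rise.

>>> step_arm(
  series=[-0.003,0,0,0,0,0,0.16,-0.002,0,0,0,0,0,0.16,-0.002,0,0,0,0,0,0.16,0,0,0,0,0,0,0.16],
)

```text
time: 9.18
position: [0.5333, 0.155, 0.0253]
orientation: [0.0, 0.638, 0.77, -0.0]
contact_force: [-3.4, 2.5, 3.2]
finger_gap: 0.841
grip_force: 2.5
```

>>> step_arm(
  series=[-0.001,0,0,0,0,0,0.16,-0.001,0,0,0,0,0,0.16],
)

```text
time: 9.43
position: [0.5336, 0.1533, 0.0253]
orientation: [-0.0, 0.638, 0.77, -0.0]
contact_force: [-2.9, 4.2, 2.3]
finger_gap: 0.842
grip_force: 3.0
```

>>> step_arm(
  series=[-0.001,0,0,0,0,0,0.16,-0.001,0,0,0,0,0,0.16],
)

```text
time: 9.68
position: [0.534, 0.1514, 0.0253]
orientation: [-0.0, 0.638, 0.77, -0.0]
contact_force: [-2.0, 4.3, 3.9]
finger_gap: 0.842
grip_force: 3.0
```

>>> step_arm(
  series=[-0.001,0,0,0,0,0,0.16,0,0,0,0,0,0,0.16],
)

```text
time: 9.93
position: [0.5341, 0.1506, 0.0253]
orientation: [-0.0, 0.638, 0.77, 0.0]
contact_force: [-2.9, 5.1, 3.4]
finger_gap: 0.844
grip_force: 3.6
```

>>> step_arm(
  series=[-0.001,0,0,0,0,0,0.16,0,0,0,0,0,0,0.16],
)

```text
time: 10.18
position: [0.534, 0.1505, 0.0253]
orientation: [-0.001, 0.638, 0.77, 0.001]
contact_force: [-4.4, 8.6, 4.2]
finger_gap: 0.842
grip_force: 5.2
```

>>> step_arm(
  series=[-0.001,0,0,0,0,0,0.16,0,0,0,0,0,0,0.16],
)

```text
time: 10.42
position: [0.5339, 0.1504, 0.0254]
orientation: [-0.001, 0.638, 0.77, 0.001]
contact_force: [-4.6, 10.9, 4.8]
finger_gap: 0.839
grip_force: 6.8
```

The position has stalled and the force is rising, so the rack is home. I back the finger off the lug, then raise it slowly so the gate shuts gently.

>>> step_arm(
  series=[0.003,0,0,0,0,0,0.16,0.004,0,0,0,0,0,0.16,0.004,0,0,0,0,0,0.16,0.004,0,0,0,0,0,0.16,0,0,-0.004,0,0,0,0.16,0,0,-0.005,0,0,0,0.16,0,0,-0.005,0,0,0,0.16,0,0,-0.005,0,0,0,0.16,0,0,-0.005,0,0,0,0.16,0,0,-0.005,0,0,0,0.16,0,0,-0.01,0,0,0,0.16,0,0,-0.03,0,0,0,0.16,0,0,-0.04,0,0,0,0.16,0,0,-0.04,0,0,0,0.16,0.05,0,0,0,0,0,0.16,0.05,0,0,0,0,0,0.16,0.05,0,0,0,0,0,0.16,0.05,0,0,0,0,0,0.16,0.05,0,0,0,0,0,0.16,0,0,0,0,0,0,0.16],
)

```text
time: 12.92
position: [0.484, 0.4114, 0.1744]
orientation: [-0.0, 0.636, 0.772, 0.0]
contact_force: [0.4, -0.1, -0.6]
finger_gap: 0.837
grip_force: 0.0
```

Run:
```python
from h import *
from bench import *
import cv2
where()
a=grab_frame("top")[200:320,190:380,::-1];b=grab_frame("side")[235:435,220:420,::-1]
a=cv2.resize(a,(475,300),interpolation=cv2.INTER_CUBIC);b=cv2.resize(b,(300,300),interpolation=cv2.INTER_CUBIC)
cv2.imwrite("pics/f.png",np.hstack([a,b]))
```

```text
chute mm [-286.   -29.1  174.4] gap 0.837 F [ 0.38 -0.11 -0.62] t 12.925
```

View pics/f.png

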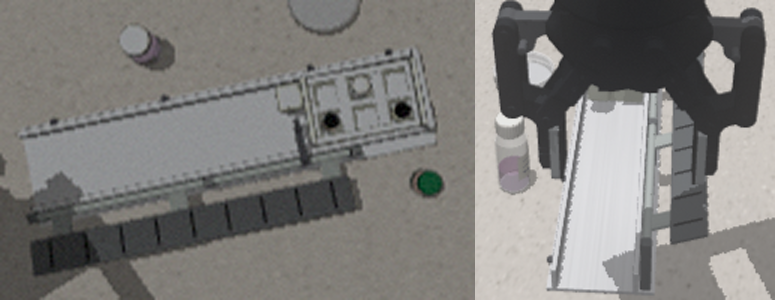

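The rack is against the stop at (418,90). The gate leaf hangs shut behind it at (300,140), the vials are upright and the bystanders haven't moved.

```bash
python3 -c "
from bench import *
print(sign_off())"
```

```text
the job is handed in; nothing more can be done
None
```

The rack is home against the end stop with its vials standing, the gate is shut behind it, and the job is handed in after about 13 s; the result of the judging was not shown.

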